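Load the bridge blanks into the thickness rack

TASK

Put the two loose wooden blanks into the thickness rack, each upright in the slot cut for its thickness (pale thin one in the narrow end slot, dark thick one in the wide end slot), and press each down by feel, firmly but without forcing it, until it is fully home on its stop at the bottom. Let go of them, and leave the blank in the middle slot and the other things on the bench alone.

Things in the scene. Friction and masses are not known exactly. Their poses are not given: they have to be found in the camera images.
- rack: Grey aluminium rack fixed to the bench, 90 (its x) by 190 (its y) by 64 mm high, origin under its centre. Three upright slots 60 mm apart in a row along y, each narrower than the last: for the thick 16 mm blank at y +60 mm, 13 mm at y 0, the thin 10 mm at y -60 mm. Red bars on the long faces are as wide as the blank of the slot behind.
- slot_thin (a point): Centre of the mouth of the rack's thin slot, at the rack's top face (64 mm above the bench). x runs along the slot, y along the row (to the thick end), z up. 64 mm long; 45-degree lead-ins 6 mm deep on all four sides, then straight guide walls 12.4 mm apart. A hidden stop, set anew each time, halts the blank's lower edge 31 to 54 mm below the mouth (32 to 55 mm of the blank stay above the rack).
- slot_thick (a point): Centre of the mouth of the rack's thick slot, at the rack's top face (64 mm above the bench). x runs along the slot, y along the row (to the thick end), z up. 64 mm long; 45-degree lead-ins 6 mm deep on all four sides, then straight guide walls 18.4 mm apart. A hidden stop, set anew each time, halts the blank's lower edge 31 to 54 mm below the mouth (32 to 55 mm of the blank stay above the rack).
- cheek_thin (a joint): Sprung brass cheek in the thin slot's +y wall (m, 0 at rest, grows as it is pushed back, to 0.005). From 8 to 18 mm below the mouth it narrows the slot to 8.5 mm; it yields as the 10 mm blank is pressed in, then grips it with a drag of about 3 to 10 N, so the blank does not fall home by itself.
- cheek_thick (a joint): Sprung brass cheek in the thick slot's +y wall (m, 0 at rest, grows as it is pushed back, to 0.005). From 8 to 18 mm below the mouth it narrows the slot to 14.5 mm; it yields as the 16 mm blank is pressed in, then grips it with a drag of about 3 to 10 N, so the blank does not fall home by itself.
- stop_thin (a joint): Sprung stop at the bottom of the thin slot (m): 0 untouched, 0.004 fully down, where it is solid. Takes 1 to 2 N on top of the cheek's drag: a push of 14 N surely sends the blank home, then the force rises steeply; a 25 N push is safe. Over 40 N of contact between blank and rack (push and squeeze summed) is forcing it.
- stop_thick (a joint): Sprung stop at the bottom of the thick slot (m): 0 untouched, 0.004 fully down, where it is solid. Takes 1 to 2 N on top of the cheek's drag: a push of 14 N surely sends the blank home, then the force rises steeply; a 25 N push is safe. Over 40 N of contact between blank and rack (push and squeeze summed) is forcing it.
- blank_thin_c (a point): Centre of the thin bridge blank, a pale wooden plate standing on edge on the bench: 60 mm long (its x), 10 mm thick (its y), 86 mm high (its z), 30 to 110 g. It is the same either way round.
- blank_thin: The same thin blank; origin at the centre of its lower edge face, axes as for its centre point.
- blank_thick_c (a point): Centre of the thick bridge blank, a dark brown wooden plate standing on edge on the bench: 60 mm long (its x), 16 mm thick (its y), 86 mm high (its z), 30 to 110 g. It is the same either way round.
- blank_thick: The same thick blank; origin at the centre of its lower edge face, axes as for its centre point.
- blank_mid: Mid-brown blank, 60 x 13 x 86 mm, that already stands in the middle slot, reaching 42 mm above the rack: leave it. Origin at the centre of its lower face.
- glue: Yellow glue bottle, 52 mm across, 150 mm high, upright; a bystander, leave it alone.
- mug: Blue mug, 80 mm across, 90 mm high, upright; a bystander, leave it alone.
- tin: Green tin, 76 mm across, 60 mm high, upright; a bystander, leave it alone.
- screwdriver: Screwdriver with a red handle, lying; a bystander, leave it alone.
- hammer: Hammer, lying; a bystander, leave it alone.
Not all that is in view belongs to the job. What is shaped like the blank_thick but green or purple is not meant. There is more than one size of the rack; the one meant has the size given above.

How it is judged:
At the end, for the whole second after the job is handed in: Each loose blank stands upright (within 0.1 rad) in its own slot, within 6 mm along and 4 mm across of the slot's middle and its centre less than 16 mm above the mouth, at rest, let go, its sprung stop pressed down more than 2 mm of its 4 mm (value of joint each of stop_thin, stop_thick above 0.002 m and x of blank_thin_c in the frame of slot_thin between -0.006 and 0.006 m and y of blank_thin_c in the frame of slot_thin between -0.004 and 0.004 m and z of blank_thin_c in the frame of slot_thin below 0.016 m and angle between each of blank_thin_c, blank_thick_c's own z axis and vertical below 0.1 rad and linear speed of each of blank_thin, blank_thick below 0.02 m/s and x of blank_thick_c in the frame of slot_thick between -0.006 and 0.006 m and y of blank_thick_c in the frame of slot_thick between -0.004 and 0.004 m and z of blank_thick_c in the frame of slot_thick below 0.016 m); the robot touches nothing.
It fails at once if the thin blank is forced: more than 40 N of contact between it and the rack (contact force between blank_thin and rack above 40 N).
It fails at once if the thick blank is forced: more than 40 N of contact between it and the rack (contact force between blank_thick and rack above 40 N).
It fails at once if the rack is struck or leant on by the robot (more than 40 N) (contact force between the arm and rack above 40 N).
It fails at once if the blank in the middle slot is displaced by more than 10 mm (distance of blank_mid from where it was at the start of the episode above 0.01 m).
It fails at once if a bystander is moved by more than 30 mm (distance of any of glue, mug, tin, screwdriver, hammer from where it was at the start of the episode above 0.03 m).
It also fails if it takes over 67 s, if anything falls off the work surface, if the arm or the gripper's body presses on something with over 40 N, if the wrist force passes 120 N, or if a joint passes its speed limit or range.

ROBOT

A 7-joint arm with a two-finger parallel gripper is mounted at the origin on the work surface. World frame = base frame: x ahead of the robot, y to its left, z up, the work surface at z = 0. Lengths are in m, angles in rad, forces in N, time in s.
With the tool pointing down it reaches from about 0.4 to 0.875 m from the base axis. Payload 6.5 kg.
Tool frame: the origin (TCP) lies midway between the tips of the shut fingers; the grasp point (between the pads) lies 19 mm behind it; z points along the fingers, y is the line along which they close (so a half turn about z gives the same grasp; the last joint's range is limited). The gripper opens to 85 mm and grips with 20 to 120 N. Pads are 22 mm wide; open, the fingers measure 114 mm over their backs; the gripper's body (76 mm by 85 mm) begins 54 mm behind the grasp point. The pads swing forward as they close: fully open they stand 13 mm farther back than shut.
Start: joints at [-1.359, 0.536, -0.004, 1.538, 0.003, 1.067, -0.071], TCP at [0.178, 0.625, 0.231] pointing down, gripper open.
Joint ranges: [-2.7, 2.7], [-0.37, 2.16], [-1.27, 1.26], [0.24, 2.4], [-1.31, 4.45], [0.19, 1.91], [-2.76, 2.76]. Speed limits (rad/s): [2.39, 2.39, 3.14, 3.14, 3.14, 3.14, 3.14].

INTERFACE

Orientations are given as a unit quaternion [x, y, z, w].
In Python, from workcell import arm gives the robot as it stands. The module is installed in compiled form; this text tells all that it offers. Calls block until the motion is done:
- arm.move_pose(position, orientation): joint-space move of the TCP to a pose.
- arm.move_l(position, velocity=0.15, frame=None, until_force=None): straight line of the TCP; frame=None keeps the orientation; velocity is the mean speed in m/s. With until_force (N) it stops when the force on the tool has changed by that much, and returns True; else False.
- arm.move_j(angles): joint-space move.
- arm.move_gripper(opening, force=None): opening from 0.0 (shut) to 1.0 (fully open); force is the grip in N (None keeps the last); returns when the fingers have stopped.
- arm.sleep(seconds).
- arm.inverse_kinematics(position, orientation): joint angles nearest the present ones, or None.
- arm.grab_frame(name): name is "scene" or "top" or "wrist"; returns a dict with "frame" (480x640x3 uint8, blue, green, red), "fx", "fy", "cx", "cy" (pixels), "k1" (the pictures are not rectified: a ray, as slopes to the right and down, at radius r is drawn at 1 + k1 r^2 times it, then the intrinsics apply), "camera_from_world" (4x4, takes a point from world to camera coordinates); the wrist camera has in their place "hand_eye" (4x4, takes a point from camera to tool coordinates, whose origin is the TCP and whose axes are the flange's). Camera axes: x right, y up, looking along -z (the intrinsics and any distortion apply to the point x, -y, -z); pixel columns grow to the right and rows downward; lengths in m; the calibration is good to about 2 mm. A picture is of the moment at which its call begins: read the wrist's pose just before it. There is no depth.
A pose or a line that the arm cannot do raises arm.Unreachable and nothing moves.
- arm.finish_job(): hands the job in; it is judged then, once.
Trained networks look in the newest picture that a camera, given by its name, has taken for a name from the list of things; names that differ only in an ending like _2 or _b are one class to them, and where a whole thing is asked for, a point or a joint stands for the part that bears it (a point fixed in the world has none). Each returns a list of dicts, best first, with "p" (0 to 1); they miss things now and then, are a little off and sometimes report something else, mostly with a low value. They report only what shows in the picture. A call takes as long as a camera call. They do not tell look-alikes from the thing itself.
- arm.boxes_of(camera, name): "at" ([column, row] in pixels, amid what is visible of it).
Readings, each from a call of its own:
- arm.read_clock(): time.
- arm.read_qpos(): joint angles.
- arm.read_qd(): joint speeds.
- arm.read_effort(): joint torques, N m.
- arm.read_position(): TCP position.
- arm.read_orientation(): TCP orientation.
- arm.read_contact_force(): force on the tool from outside, world axes, zero at the start.
- arm.read_ft_torque(): the same for the moment, N m.
- arm.read_width(): opening from 0.0 (shut) to 1.0 (fully open).
- arm.read_gripper_force(): force on a finger pad.
Only numpy, scipy, OpenCV 4.12 (cv2) and the standard library are available. Lean on these libraries where they do the work, as an engineer would, in place of code of your own. Each camera call takes 0.05 s, during which the arm holds its last target. There are 200 camera calls.

## Working session

There is one attempt and no reset: what is moved stays moved. The work goes in short steps, each a Python script; the robot and the scene stay as the last script left them, time stands still between calls to the robot, and variables do not carry over. Pictures are saved under pics/ and viewed, at most 10 in all, crops included, and the job is handed in when it is done.

```bash
mkdir -p pics; cat > h.py <<'E'
import numpy as np, cv2
from workcell import arm
def save(n,f): cv2.imwrite(f'pics/{n}.png',f['frame'])
def K(f): return np.array([[f['fx'],0,f['cx']],[0,f['fy'],f['cy']],[0,0,1.]])
def ray(f,px,c2w=None):
    M=np.linalg.inv(f['camera_from_world']) if c2w is None else c2w
    u=cv2.undistortPoints(np.array([[px]],float),K(f),np.array([f['k1'],0,0,0.]))[0,0]
    return M[:3,3], M[:3,:3]@np.array([u[0],-u[1],-1])
def at_z(f,px,z,c2w=None):
    o,d=ray(f,px,c2w); return o+d*(z-o[2])/d[2]
def proj(f,P,c2w=None):
    M=f['camera_from_world'] if c2w is None else np.linalg.inv(c2w)
    p=np.atleast_2d(P)@M[:3,:3].T+M[:3,3]; q=np.stack([p[:,0],-p[:,1],-p[:,2]],1)
    return cv2.projectPoints(q,np.zeros(3),np.zeros(3),K(f),np.array([f['k1'],0,0,0.]))[0][:,0]
E
python3 - <<'E'
from h import *
for c in('scene','top'):
    f=arm.grab_frame(c); save(c,f); print(c,np.linalg.inv(f['camera_from_world']).round(3).tolist(),f['fx'],f['k1'])
    for n in('rack','blank_thin','blank_thick','blank_mid','glue','mug','tin','screwdriver','hammer'):
        for b in arm.boxes_of(c,n): print(n,np.round(b['at']),round(b['p'],2),at_z(f,b['at'],0.043).round(3))
print(arm.read_position(),arm.read_orientation(),arm.read_clock())
E
```

```text
scene [[-0.605, -0.599, 0.525, 1.089], [0.796, -0.449, 0.406, 0.451], [-0.007, 0.663, 0.749, 0.856], [0.0, 0.0, 0.0, 1.0]] 459.5107547856451 -0.010930836147141512
rack [272. 229.] 0.76 [ 0.552 -0.081  0.043]
rack [326. 174.] 0.59 [ 0.309 -0.095  0.043]
blank_thin [339. 261.] 0.87 [0.535 0.103 0.043]
blank_thick [411. 285.] 0.84 [0.497 0.267 0.043]
blank_thick [422. 255.] 0.71 [0.407 0.245 0.043]
blank_thick [363. 298.] 0.65 [0.586 0.203 0.043]
blank_thick [272. 226.] 0.65 [ 0.545 -0.086  0.043]
blank_mid [265. 212.] 0.64 [ 0.519 -0.132  0.043]
glue [289. 326.] 0.92 [0.734 0.12  0.043]
mug [167. 235.] 0.75 [ 0.717 -0.267  0.043]
tin [348. 352.] 0.63 [0.71  0.248 0.043]
tin [412. 289.] 0.61 [0.505 0.274 0.043]
tin [164. 238.] 0.59 [ 0.728 -0.266  0.043]
screwdriver [247. 146.] 0.85 [ 0.349 -0.348  0.043]
screwdriver [343. 257.] 0.27 [0.521 0.104 0.043]
hammer [529. 300.] 0.92 [0.383 0.484 0.043]
top [[-0.032, 0.978, -0.207, 0.252], [-0.999, -0.032, 0.001, 0.052], [-0.006, 0.207, 0.978, 1.387], [0.0, 0.0, 0.0, 1.0]] 530.9130350782973 -0.05905281535201918
rack [374. 315.] 0.89 [ 0.339 -0.094  0.043]
rack [373. 235.] 0.88 [ 0.544 -0.101  0.043]
blank_thin [289. 246.] 0.52 [0.523 0.118 0.043]
blank_thick [241. 288.] 0.77 [0.419 0.242 0.043]
blank_thick [252. 222.] 0.76 [0.591 0.214 0.043]
blank_thick [232. 254.] 0.72 [0.506 0.265 0.043]
blank_mid [374. 235.] 0.76 [ 0.545 -0.104  0.043]
glue [284. 169.] 0.68 [0.733 0.128 0.043]
mug [427. 166.] 0.76 [ 0.728 -0.257  0.043]
screwdriver [484. 313.] 0.64 [ 0.335 -0.371  0.043]
hammer [156. 325.] 0.77 [0.33  0.458 0.043]
[0.17824643 0.62508124 0.23131026] [1.38438033e-01 9.90371097e-01 1.83565849e-05 1.65826644e-05] 1.0
```

View both.

View pics/top.png

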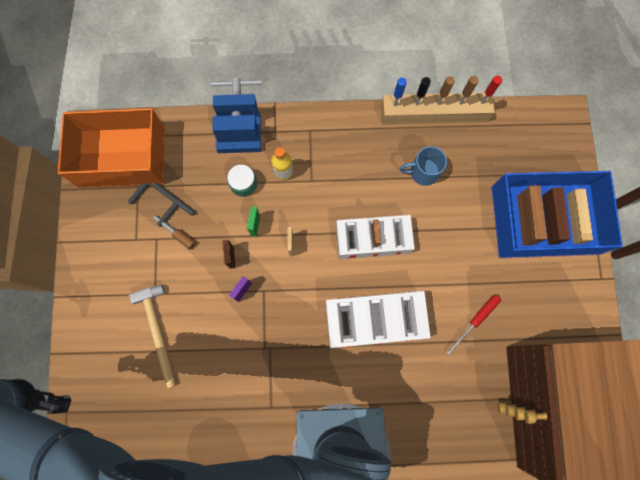

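View pics/scene.png

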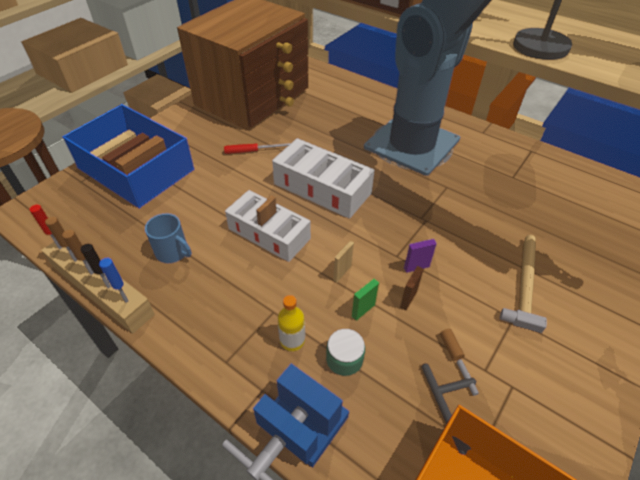

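Rack wanted: the small one at top-view (374,235), with a blank in its middle slot. The big one at (378,318) is a decoy. Candidates for the thick blank are dark brown (229,253), green (253,221) and purple (240,288), and I choose dark brown. Candidates for the thin blank are the pale one (290,238) and the ones in the blue box, and I choose (290,238). Next I look closer with the wrist camera.

```bash
cat >> h.py <<'E'
from scipy.spatial.transform import Rotation as R
def wrist():
    T=np.eye(4); T[:3,3]=arm.read_position(); T[:3,:3]=R.from_quat(arm.read_orientation()).as_matrix()
    f=arm.grab_frame('wrist'); return f,T@f['hand_eye']
def down(yaw): return (R.from_euler('z',yaw)*R.from_quat([0,1,0,0])).as_quat()
E
python3 - <<'E'
from h import *
ims=[]
for n,p in(('wb',[.50,.17,.36]),('wr',[.52,-.10,.36])):
    arm.move_pose(p,down(0)); f,M=wrist(); save(n,f); ims.append(f['frame'])
    np.savez(n,M=M,K=K(f),k1=f['k1']); print(n,M.round(3).tolist(),f['fx'],f['k1'],arm.read_clock(),arm.read_qpos().round(2) if hasattr(arm.read_qpos(),'round') else arm.read_qpos())
    for k in('rack','blank_thin','blank_thick','blank_mid'):
        for b in arm.boxes_of('wrist',k): print(k,np.round(b['at']),round(b['p'],2),at_z(f,b['at'],.064,M).round(3))
cv2.imwrite('pics/both.png',np.hstack([cv2.resize(i,(400,300),interpolation=cv2.INTER_AREA) for i in ims]))
E
```

```text
wb [[-0.001, -0.965, -0.263, 0.434], [1.0, -0.001, -0.0, 0.172], [-0.0, -0.263, 0.965, 0.502], [0.0, 0.0, 0.0, 1.0]] 350.77091488169157 -0.06992629541608099 3.1083 [-0.65  0.21  0.28  1.71 -0.06  1.23  1.22]
rack [135. 221.] 0.89 [ 0.532 -0.072  0.064]
rack [102.  54.] 0.77 [ 0.329 -0.089  0.064]
blank_thin [277. 221.] 0.81 [0.533 0.115 0.064]
blank_thick [346. 258.] 0.74 [0.583 0.205 0.064]
blank_thick [400. 197.] 0.67 [0.502 0.271 0.064]
blank_thick [134. 221.] 0.65 [ 0.533 -0.072  0.064]
blank_thick [381. 123.] 0.6 [0.412 0.243 0.064]
blank_mid [102. 231.] 0.92 [ 0.546 -0.12   0.064]
wr [[-0.002, -0.965, -0.263, 0.454], [1.0, -0.002, -0.001, -0.098], [0.001, -0.263, 0.965, 0.502], [0.0, 0.0, 0.0, 1.0]] 350.77091488169157 -0.06992629541608099 4.4083 [-0.29  0.22  0.47  1.71 -0.11  1.23  1.78]
rack [320.  44.] 0.88 [ 0.345 -0.099  0.064]
rack [323. 207.] 0.79 [ 0.535 -0.095  0.064]
blank_thin [479. 204.] 0.96 [0.53  0.104 0.064]
blank_thin [270. 193.] 0.28 [ 0.518 -0.161  0.064]
blank_thick [586. 113.] 0.87 [0.414 0.232 0.064]
blank_thick [539. 244.] 0.77 [0.584 0.195 0.064]
blank_thick [596. 186.] 0.73 [0.505 0.262 0.064]
blank_thick [478. 202.] 0.56 [0.529 0.104 0.064]
blank_mid [316. 215.] 0.81 [ 0.546 -0.105  0.064]
blank_mid [229. 332.] 0.62 [ 0.715 -0.227  0.064]
blank_mid [271. 205.] 0.6 [ 0.533 -0.161  0.064]
```

View pics/wb.png

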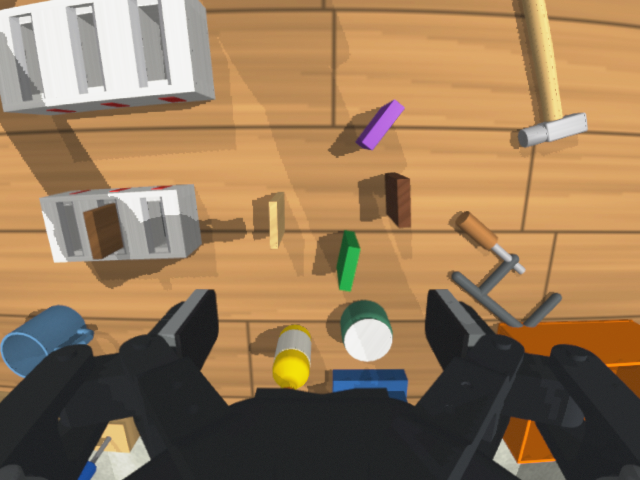

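View pics/wr.png

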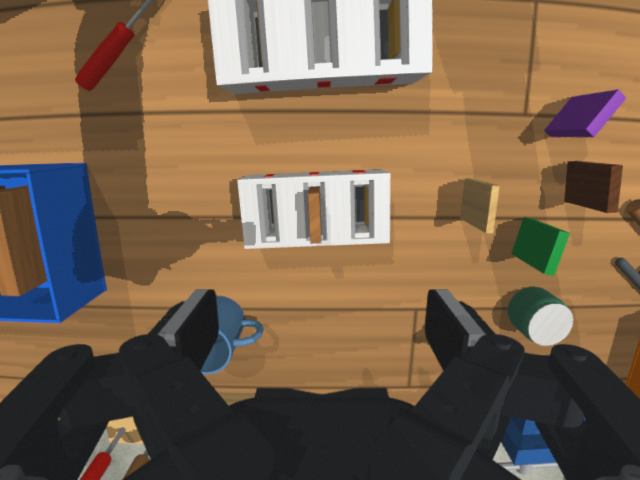

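Left view: the pale blank has its top near (275,222), the dark brown one near (398,198), and green and purple are the look-alikes. Right view: the rack is at (315,210), with the wider slot on the right (+y, about 361). I'll enlarge these to check the choice and read the corners.

```bash
python3 - <<'E'
import cv2,numpy as np
a=cv2.imread('pics/wr.png');b=cv2.imread('pics/wb.png')
up=lambda i,s:cv2.resize(i,None,fx=s,fy=s,interpolation=cv2.INTER_CUBIC)
A=up(a[163:263,230:400],4) #680x400 -> 
B=up(b[185:255,250:310],4);C=up(b[165:235,375:435],4)
o=np.zeros((600,800,3),np.uint8)
A=up(a[166:253,232:398],4.0); o[:A.shape[0],:A.shape[1]]=A[:,:800]
B=up(b[188:252,258:292],3.9);o[350:350+B.shape[0],:B.shape[1]]=B
C=up(b[170:230,378:418],4);o[350:350+C.shape[0],200:200+C.shape[1]]=C
print(A.shape,B.shape,C.shape)
cv2.imwrite('pics/crop.png',o)
E
```

```text
(348, 664, 3) (250, 133, 3) (240, 160, 3)
```

View pics/crop.png

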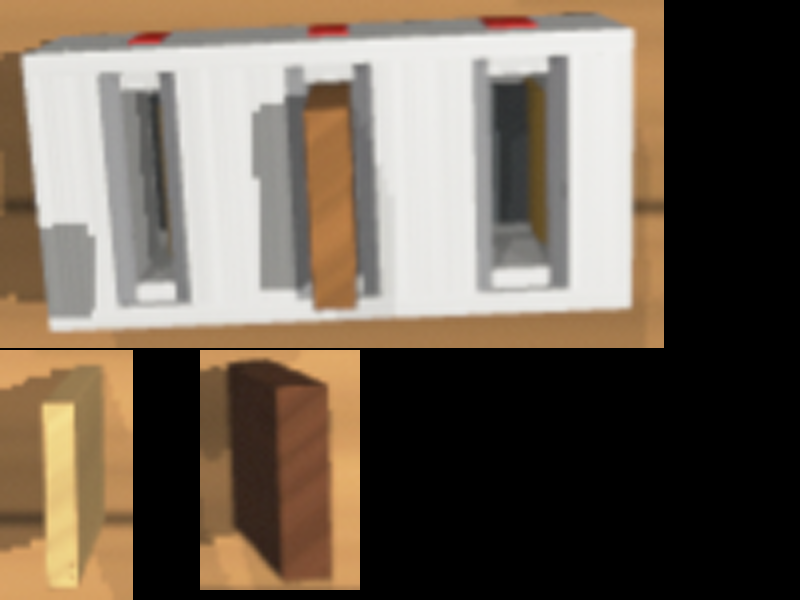

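The crop confirms it: pale thin blank, dark brown thick blank. The right-hand (+y) slot has the widest red bar at (508,22), so it is the thick one, and the left slot is the thin one. Now I compute poses from the corners.

```bash
cat > pose.py <<'E'
from h import *
def load(n):
    d=np.load(n+'.npz'); k=d['K']; return dict(fx=k[0,0],fy=k[1,1],cx=k[0,2],cy=k[1,2],k1=float(d['k1'])),d['M']
def quad(n,pts,off,s,z):
    f,M=load(n); return np.array([at_z(f,(np.array(p)+.5)/s-.5+off,z,M) for p in pts])
def info(q): # tl,tr,br,bl
    c=q.mean(0); ax=(q[2]+q[3]-q[0]-q[1])/2; w=(q[1]+q[2]-q[0]-q[3])/2
    return c,np.hypot(*ax[:2]),np.hypot(*w[:2]),np.arctan2(ax[1],ax[0]),np.arctan2(-w[0],w[1])
E
python3 - <<'E'
from pose import *
q=quad('wr',[(23,56),(632,30),(632,307),(52,330)],(232,166),4,.064)
for nm,r in(('rack',q),('thin',quad('wb',[(43,53),(75,53),(78,235),(50,235)],(258,188),3.9,.086)),('thick',quad('wb',[(77,38),(127,35),(131,228),(84,230)],(378,170),4,.086)),
 ('slotthin',quad('wr',[(99,73),(175,73),(190,303),(118,305)],(232,166),4,.064)),('slotthick',quad('wr',[(474,60),(567,57),(568,288),(477,291)],(232,166),4,.064)),):
    print(nm,[np.round(v,4).tolist() for v in info(r)])
c,_,_,_,y=info(q); d=np.array([-np.sin(y),np.cos(y)])*.06; print(c[:2]+d,c[:2]-d)
E
```

```text
rack [[0.5413, -0.1052, 0.064], 0.0894, 0.1895, 0.0497, 0.0436]
thin [[0.5327, 0.1132, 0.086], 0.0585, 0.0094, -0.007, 0.0008]
thick [[0.5056, 0.2709, 0.086], 0.0588, 0.0147, 0.0887, 0.0563]
slotthin [[0.5436, -0.1653, 0.064], 0.075, 0.0236, 0.0359, 0.0148]
slotthick [[0.5387, -0.0457, 0.064], 0.0746, 0.0292, 0.0399, 0.0363]
[ 0.53866734 -0.04530519] [ 0.54389832 -0.16519112]
```

Measured sizes match: rack 89.4 × 189.5 mm, thin 58.5 × 9.4 mm, thick 58.8 × 14.7 mm. I'll take the thin blank first.

```bash
cat > job.py <<'E'
from h import *
RY=.045
SLOT=dict(thin=(.5438,-.1652),thick=(.5387,-.0455))
BL=dict(thin=(.5327,.1132,-.003),thick=(.5056,.2709,.075))
G=.05
def pick(n):
    x,y,a=BL[n]
    arm.move_pose([x,y,.19],down(a)); arm.move_gripper(1.0)
    print('down hit',arm.move_l([x,y,G],.12,until_force=8))
    arm.move_gripper(0.0,force=45); print('width',arm.read_width()*85,arm.read_gripper_force(),arm.read_position())
    arm.move_l([x,y,G+.14],.15)
    print('lifted',arm.read_width()*85,arm.read_clock())
def place(n):
    x,y=SLOT[n]
    arm.move_pose([x,y,G+.064+.066],down(RY)); arm.sleep(.3)
    print('free',arm.move_l([x,y,G+.064+.003],.08,until_force=8)); f0=np.array(arm.read_contact_force())
    hit=arm.move_l([x,y,G+.064-.022],.02,until_force=18)
    print('in',hit,arm.read_position(),np.array(arm.read_contact_force())-f0,arm.read_width()*85,arm.read_clock())
E
python3 - <<'E'
from job import *
pick('thin'); place('thin')
f,M=wrist(); save('in1',f); f=arm.grab_frame('scene'); cv2.imwrite('pics/s1.png',cv2.resize(f['frame'][130:300,180:400],None,fx=3,fy=3))
E
```

```text
down hit False
width 9.783715803503183 47.739622592926025 [0.53273543 0.11323994 0.0500722 ]
lifted 9.779297639801928 8.9583
free False
in False [ 0.54380472 -0.16540384  0.09200765] [ 0.44736398 -2.38723561 -1.50597361] 9.58988224257411 12.675
```

View pics/s1.png

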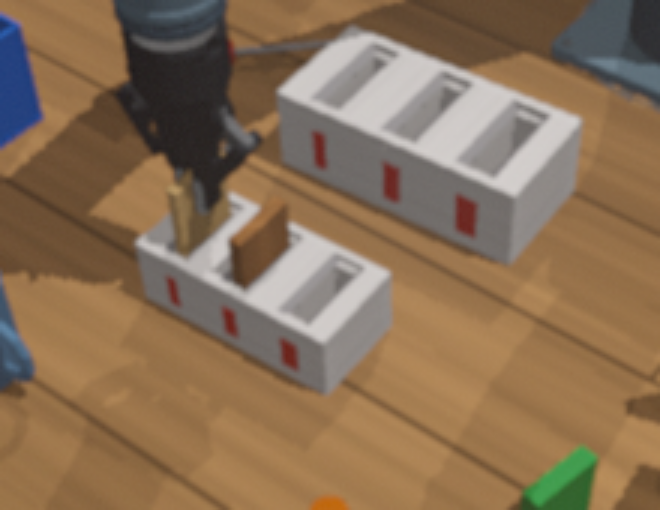

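The scene view shows the thin blank standing in its slot (crop ~(190,215)), with small side forces. Next I release it, press it down from above with shut fingers, then pick and place the thick one.

```bash
cat >> job.py <<'E'
def press(n):
    x,y=SLOT[n]; p=arm.read_position()
    arm.move_gripper(.42); arm.move_l([x,y,.185],.15); arm.move_gripper(0.0); arm.sleep(.2)
    print('early',arm.move_l([x,y,.138],.1,until_force=6)); f0=np.array(arm.read_contact_force())
    hit=arm.move_l([x,y,.088],.012,until_force=18)
    print('press',hit,arm.read_position(),np.array(arm.read_contact_force())-f0,arm.read_clock())
E
python3 - <<'E'
from job import *
press('thin')
E
```

```text
early False
press True [ 0.54469792 -0.16581686  0.09749849] [-3.11434314  0.45779294  7.33126304] 18.1917
```

```bash
python3 - <<'E'
from job import *
x,y=SLOT['thin']
arm.move_l([x,y,.101],.1); arm.sleep(.2); f0=np.array(arm.read_contact_force()); last=None
for z in np.arange(.0985,.090,-.0005):
    h=arm.move_l([x,y,z],.01,until_force=22); d=np.array(arm.read_contact_force())-f0
    print(round(z,4),h,arm.read_position()[2].round(5),d.round(1))
    if h or d[2]>19: break
arm.move_l([x,y,.19],.15); print(arm.read_clock())
pick('thick'); place('thick')
f=arm.grab_frame('scene'); cv2.imwrite('pics/s2.png',cv2.resize(f['frame'][130:300,180:400],None,fx=3,fy=3))
E
```

```text
0.0985 False 0.09837 [ 0.5 -0.5  0.3]
0.098 False 0.09801 [0.2 0.1 1.4]
0.0975 False 0.0977 [-0.6 -1.2  3.9]
0.097 False 0.09755 [-1.3 -0.3  7. ]
0.0965 False 0.09742 [-2.4  1.5  9.7]
0.096 False 0.09733 [-3.4  1.2 15. ]
0.0955 False 0.09722 [-4.5  1.8 17.8]
0.095 False 0.09711 [-4.2  2.  21. ]
21.575
down hit False
width 15.388659319060192 44.29981291294098 [0.50579941 0.27100501 0.05018887]
lifted 15.642850758056362 27.0
free False
in False [ 0.53868242 -0.04567978  0.0919762 ] [ 0.54043676 -3.45596613 -0.26170195] 15.200958379120742 30.8417
```

View pics/s2.png

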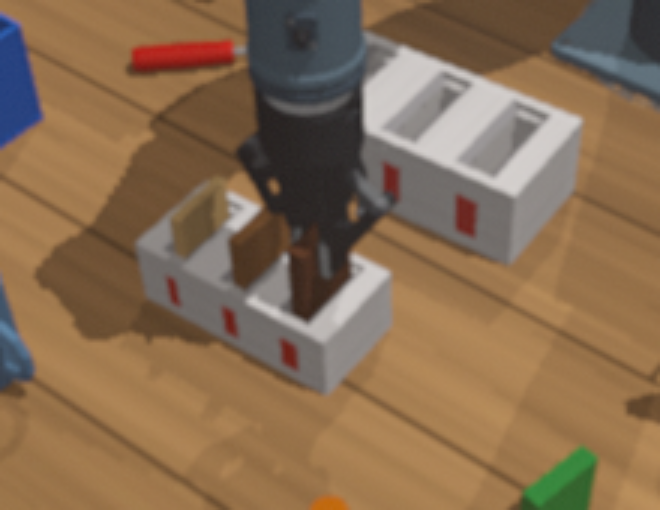

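The second press rose steeply to 21 N with almost no travel, so the thin blank is home. The dark blank is in its slot at crop (320,265). Pressing it now, with the same confirmation.

```bash
python3 - <<'E'
from job import *
press('thick')
x,y=SLOT['thick']; z0=arm.read_position()[2]
arm.move_l([x,y,z0+.003],.1); arm.sleep(.2); f0=np.array(arm.read_contact_force())
for z in np.arange(z0+.001,z0-.010,-.0005):
    h=arm.move_l([x,y,z],.01,until_force=22); d=np.array(arm.read_contact_force())-f0
    print(round(z,4),h,arm.read_position()[2].round(5),d.round(1))
    if h or d[2]>19: break
arm.move_l([x,y,.19],.15); arm.move_pose([.50,-.10,.36],down(0)); 
f,M=wrist(); print(arm.read_clock())
# predicted top-face corners
c,s=np.cos(.045),np.sin(.045)
im=f['frame'].copy()
for n,t,h in(('thin',.005,.0975),('thick',.008,z0)):
    P=[[SLOT[n][0]+a*c-b*s,SLOT[n][1]+a*s+b*c,h] for a,b in((.03,t),(.03,-t),(-.03,-t),(-.03,t))]
    for u in proj(f,P,M): cv2.circle(im,tuple(int(v) for v in u.round()),0,(0,0,255),-1)
cv2.imwrite('pics/end.png',cv2.resize(im[150:290,220:420],None,fx=4,fy=4,interpolation=cv2.INTER_NEAREST))
E
```

```text
early False
press True [ 0.53978128 -0.04659462  0.10946197] [-1.96251319 -0.75210789  8.65497971] 35.6417
0.1105 False 0.11031 [0.3 0.3 0.2]
0.11 False 0.10994 [ 0.2  0.3 -0.8]
0.1095 False 0.10963 [-0.2  0.5  2.9]
0.109 False 0.10949 [-1.1  0.6  6.1]
0.1085 False 0.10938 [-1.3  0.6 10.7]
0.108 False 0.10922 [-2.5  0.7 12.7]
0.1075 False 0.10911 [-2.9  1.2 15.9]
0.107 False 0.109 [-4.4  1.  20.1]
39.7
```

View pics/end.png

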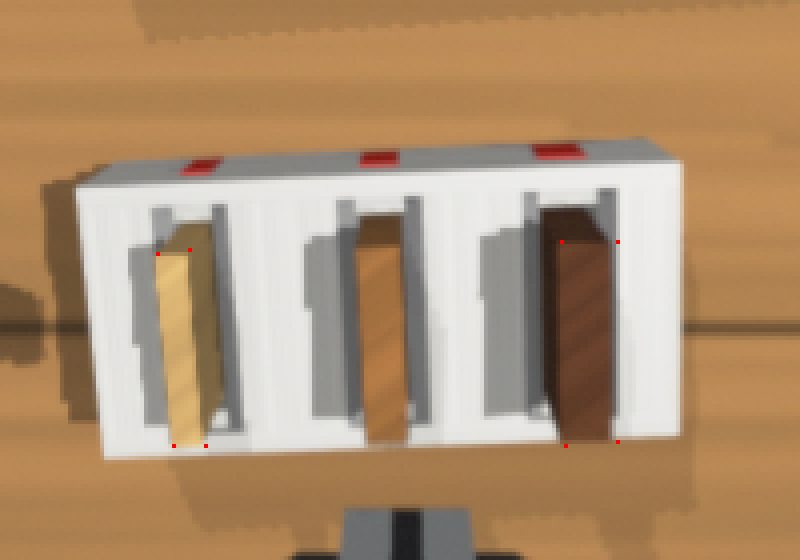

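Both top faces lie on the predicted corners: thin (180,350) and thick (588,340). They are upright and centred, the middle blank has not moved, and the arm is clear.

```bash
python3 -c "
from workcell import arm
print(arm.finish_job())"
```

```text
the job is handed in; nothing more can be done
None
```

Both blanks stand upright in their own slots, pressed to about 21 N (thin) and 20 N (thick) until they met the solid stop and then let go; the job was handed in at about 40 s of the 67 s allowed, and no verdict was returned.

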